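Release the ratchet hold-down and lower it onto the block

TASK

Clamp the steel block under the ratchet hold-down: press the pawl's thumb plate down until the pawl is well clear of the teeth (it then stays free by itself), and after that push the arm down by its crossbar until its rubber foot sits on the steel block, then take the hand away. Only press and push with the fingers; nothing is to be lifted, the block stays where it is on the base, and the hammer, loupe and dish beside the work are left alone.

Things in the scene. Friction and masses are not known exactly. Their poses are not given: they have to be found in the camera images.
- hold_down: Ratchet hold-down fixed to the bench: dark steel base plate 285 x 70 x 10 mm with grey posts. Origin: centre of the underside. Its x axis runs along the plate from the pawl's end to the crossbar's end (roughly to the robot's right), z up, y across the plate, parallel to both hinge axes and the crossbar. Its place and yaw vary.
- wheel_hinge (a point): Centre of the arm's hinge, at (-35, 0, 70) mm in the hold-down's frame; the hinge axis is the hold-down's y. Round it sits a 20 mm thick toothed wheel, 43 mm in radius over the teeth, which turns with the arm; nothing but the arm itself stands above z = 115 mm.
- ratchet_arm (a joint): Arm angle, rad: 0 = fully raised (0.9 rad above level), grows as it is pushed down; 0.9 = level, foot flat on the block (stop 0.93). Starts at 0.01 to 0.10; with the pawl engaged it goes no further than about 0.14 to 0.17. Stiff hinge (0.6 N m): stays where left. With the pawl free, about 3 to 6 N down on the crossbar lowers it.
- crossbar (a point): Centre of the black round crossbar (16 mm thick, 90 mm long, along the hold-down's y; grey block 20 mm thick at its middle) on the arm's end. Its top is clear to press from above. At arm angle q it lies 185*cos(0.9-q) mm along the hold-down's x and 185*sin(0.9-q) mm above the arm hinge, so it goes down and away from the pawl; 70 mm above the bench when down.
- foot (a point): Centre of the lower face of the black rubber foot, 24 mm across, on a steel spindle under the arm, 130 mm from the hinge along the arm and 44 mm below the arm's middle line.
- pawl (a joint): Angle of the pawl, rad: 0 = hooked into the teeth (start), 0.36 = fully pressed, at its stop. It is out of the teeth from about 0.22; press it beyond 0.26. Its hinge is stiff (0.18 N m): about 3 to 4 N on the thumb plate moves it, and it stays where it is left.
- thumb_plate (a point): Centre of the top face of the pawl's ribbed steel thumb plate, 34 mm along the hold-down's x, 36 mm across, facing up; at the start at (-130, 0, 62) mm in the hold-down's frame. It turns about the pawl hinge at (-75, 0, 36) mm: fully pressed, its centre is about 21 mm lower and 6 mm further from the arm hinge.
- steel_block: Loose polished steel block, 50 x 50 x 16 mm, 0.3 kg, lying on the base plate under the foot. Origin: centre of its underside (10 mm above the bench).
- hammer: Loose small chasing hammer, 57 x 220 x 23 mm, lying beyond the hold-down; to be left alone. Origin: centre of its underside.
- loupe: Loose black eyepiece loupe, 39 mm across and 28 mm high, beyond the hold-down on the left; to be left alone. Origin: centre of its underside.
- flux_dish: Loose pale glazed dish, 60 mm across and 26 mm high, to the left of the hold-down; to be left alone. Origin: centre of its underside. Fixed beyond it, at the back left of the bench, is a desk fan 0.6 m tall whose cage reaches to about 0.62 m ahead of the robot at its left: swing the arm round in front of it.
Not all that is in view belongs to the job. Of the things like the steel_block, leave any that is purple; of the rest the smaller one is meant.

How it is judged:
On the way:
1. the pawl is pressed clear of the teeth with the arm still up (value of joint pawl above 0.26 rad and value of joint ratchet_arm below 0.3 rad), for 0.2 s.
At the end, for the whole second after the job is handed in: The arm is down (0.86 rad or more) with the middle of its foot less than 4 mm above the block's top and within 22 mm of the block's centre, the pawl is still out of the teeth (over 0.22 rad), and the block lies flat and at rest on the base (value of joint ratchet_arm above 0.86 rad and value of joint pawl above 0.22 rad and z of foot in the frame of steel_block below 0.02 m and horizontal distance between foot and steel_block below 0.022 m and z of steel_block in the frame of hold_down below 0.0125 m and angle between steel_block's own z axis and vertical below 0.06 rad and linear speed of steel_block below 0.01 m/s and velocity of joint ratchet_arm below 0.05 rad/s); the robot touches nothing.
It fails at once if the arm is forced past the pawl while it is still in the teeth (value of joint ratchet_arm above 0.3 rad and value of joint pawl below 0.15 rad).
It fails at once if the steel block is lifted off the base or tipped (z of steel_block in the frame of hold_down above 0.02 m or angle between steel_block's own z axis and vertical above 0.25 rad).
It fails at once if the steel block is shifted by more than 12 mm (distance of steel_block from where it was at the start of the episode above 0.012 m).
It fails at once if the hammer, loupe or dish is moved by more than 20 mm or lifted (distance of any of hammer, loupe, flux_dish from where it was at the start of the episode above 0.02 m).
It also fails if it takes over 48 s, if anything falls off the work surface, if the arm or the gripper's body presses on something with over 40 N, if the wrist force passes 120 N, or if a joint passes its speed limit or range.

ROBOT

A 6-joint arm with a two-finger parallel gripper is mounted at the origin on a cart in front of the work surface, level with it; the furniture and walls round the work are solid. World frame = base frame: x ahead of the robot, y to its left, z up, the work surface at z = 0. Lengths are in m, angles in rad, forces in N, time in s.
With the tool pointing down it reaches from about 0.275 to 0.825 m from the base axis. Payload 5.2 kg.
Tool frame: the origin (TCP) lies between the finger pads; the fingertips stand 11 mm ahead of it and the grasp point (between the pads) lies 8 mm behind it; z points along the fingers, y is the line along which they close (so a half turn about z gives the same grasp; the last joint's range is limited). The gripper opens to 93 mm and grips with 3 to 60 N. Pads are 15 mm wide; open, the fingers measure 128 mm over their backs; the gripper's body (75 mm by 188 mm) begins 65 mm behind the grasp point.
Start: joints at [-1.425, 0.259, 1.535, -0, 1.348, -0.203], TCP at [0.188, -0.517, 0.23] pointing down, gripper open.
Joint ranges: [-3.14, 3.14], [-0.91, 2.08], [0.19, 2.58], [-1.22, 4.36], [0.22, 2.71], [-3.12, 3.12]. Speed limits (rad/s): [2.57, 2.57, 3.14, 3.14, 3.14, 3.14].

INTERFACE

Orientations are given as a 3x3 rotation matrix whose columns are the frame's x, y, z axes.
In Python, from bench import bot gives the robot as it stands.
- The arm moves only by the shell command python3 -m crank 'ROWS' [OPENING] [FORCE]. ROWS is JSON, a list of rows, each an object with "translation": the shift along the tool's x, y, z in units of 600 mm (1.0 is 600 mm), a list of three; "rot": the turn, a rotation vector about the tool's x, y, z in units of 0.5 rad (1.0 is 0.5 rad), a list of three. A call has exactly 8 rows; each row is the pose to reach, as a shift and turn from the pose commanded when the call began, along the tool's axes at that moment; what a row does not reach only later rows make up. A row lasts 1/12 s, in which the tool goes at most 41.7 mm and 7.16 degrees, less where a joint would pass 70% of its speed; a pose out of reach is approached as far as the arm can. A call with a number of a shift or a turn outside -1 to 1 is refused whole. A call with a gripper value outside its range is refused whole. OPENING is the opening, from -1 (shut) to 1 (fully open), set as the call begins (- or left out, the last holds). The fingers move at their own pace and stop on an object; FORCE is the grip in N (left out, the last holds). Time passes only in rows, so rows that repeat a pose let the fingers close, or fill a call up. It gives the time, the measured TCP pose, the force, the opening and the grip force at its end, in the units of the state.
- bot.state(): the state, without advancing time (a new reading comes with each control period).
- bot.camera(name): name is "scene" or "top"; returns the picture (384x512x3 uint8, red, green, blue); there is no depth.
- bot.camera_params(name): a dict with "fov_y" (degrees; the focal length in pixels is half the picture's height over the tangent of half this angle, whatever the lens; pixels are square), "cx", "cy" (the principal point, pixels), "dist_coeffs" ([k1, k2, p1, p2, k3] as OpenCV has them; the pictures are not rectified), "cam_to_world" (4x4, takes a point from camera to world coordinates). Camera axes: x right, y up, looking along -z (the intrinsics and any distortion apply to the point x, -y, -z); pixel columns grow to the right and rows downward; lengths in m; the calibration is good to about 2 mm. A picture is of the moment at which its call begins. camera_params takes no time and is no camera call.
- bot.finish_job(): hands the job in; it is judged then, once.
The state is a dict: "time": time; "joint_positions": joint angles; "qd": joint speeds; "joint_efforts": joint torques, N m; "position": TCP position; "eef_rot": TCP orientation; "wrist_force": force on the tool from outside, world axes, zero at the start; "ft_torque": the same for the moment, N m; "width": finger opening in m; "finger_force": force on a finger pad.
Only numpy, scipy, OpenCV 4.12 (cv2) and the standard library are available. Lean on these libraries where they do the work, as an engineer would, in place of code of your own. Each camera call takes 0.05 s, during which the arm holds its last target. There are 200 camera calls.

## Working session

There is one attempt and no reset: what is moved stays moved. The work goes in short steps, Python scripts to look and compute and a shell command to move; the robot and the scene stay as the last step left them, time stands still between calls to the robot, and variables do not carry over. Pictures are saved under pics/ and viewed, at most 10 in all, crops included, and the job is handed in when it is done.

```bash
mkdir -p pics
python3 - <<'E'
from bench import bot
import cv2,numpy as np
for n in("scene","top"):
    cv2.imwrite(f"pics/{n}0.png",cv2.cvtColor(bot.camera(n),cv2.COLOR_RGB2BGR))
    p=bot.camera_params(n);print(n,p["fov_y"],p["cx"],p["cy"],p["dist_coeffs"]);print(np.round(p["cam_to_world"],3))
s=bot.state();print(s["time"],s["position"],np.round(s["eef_rot"],3),s["width"])
E
```

```text
scene 45.85185001123374 252.586974635647 191.7093578851312 [0.00522292 0.         0.         0.         0.        ]
[[ 0.908  0.249 -0.336  0.294]
 [-0.418  0.547 -0.725 -0.874]
 [ 0.003  0.799  0.601  0.826]
 [ 0.     0.     0.     1.   ]]
top 52.706443254935124 257.4586488999994 190.00447926673166 [-0.00936621  0.          0.          0.          0.        ]
[[ 0.017  0.981 -0.195  0.511]
 [-1.     0.015 -0.012 -0.064]
 [-0.009  0.196  0.981  1.136]
 [ 0.     0.     0.     1.   ]]
0.1 [ 0.18792606 -0.51640862  0.228919  ] [[ 0.94   0.342 -0.   ]
 [ 0.342 -0.94   0.002]
 [ 0.    -0.002 -1.   ]] 0.0929670043949522
```

View pics/scene0.png

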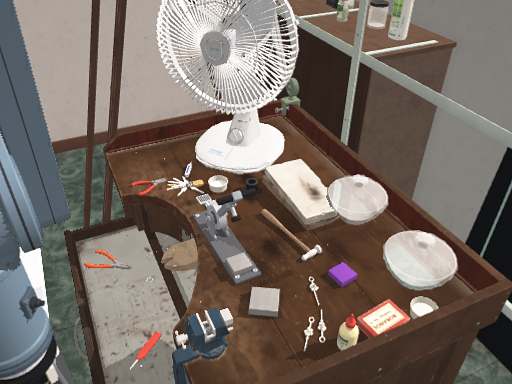

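View pics/top0.png

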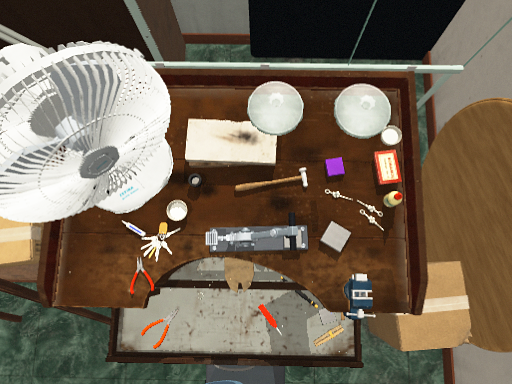

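The hold-down lies at about cols 205–308, rows 225–250 in top, with its thumb plate at (212,237) and the crossbar at (292,232). The block sits on the base near (238,262) in scene. I'll zoom in on both views.

Run:
```python
import cv2
a=cv2.imread("pics/top0.png")[212:262,195:320];b=cv2.imread("pics/scene0.png")[180:290,180:270]
cv2.imwrite("pics/c1.png",cv2.resize(a,None,fx=6,fy=6,interpolation=cv2.INTER_CUBIC))
cv2.imwrite("pics/c2.png",cv2.resize(b,None,fx=5,fy=5,interpolation=cv2.INTER_CUBIC))
```

```text
(no output)
```

View pics/c1.png

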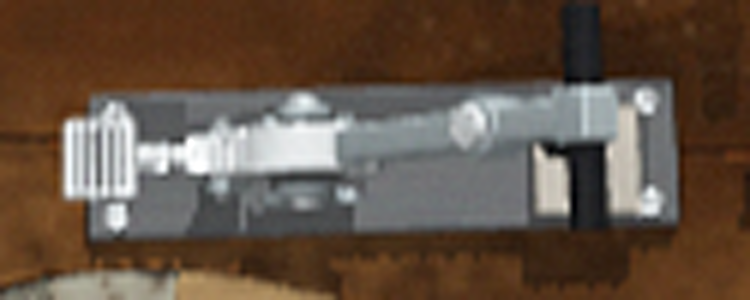

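View pics/c2.png

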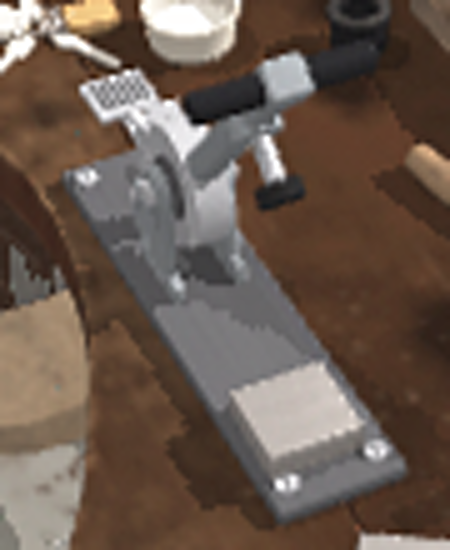

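The top crop shows the plate's top-face corners at (90,95), (672,80), (680,222) and (88,240). The thumb plate is centred at (100,158) and the crossbar runs from (582,5) to (588,225), all in crop pixels. In the scene crop the plate corners are about (65,173), (405,463) and (282,512). The raised arm and the block (top centre 298,415) are also clear there.

```bash
cat > h.py <<'E'
from bench import bot
import cv2,numpy as np
def cam(n):
    p=bot.camera_params(n);f=192/np.tan(np.radians(p["fov_y"]/2))
    return np.array([[f,0,p["cx"]],[0,f,p["cy"]],[0,0,1]]),np.array(p["dist_coeffs"]),np.array(p["cam_to_world"])
def cast(n,px,z):
    K,d,T=cam(n);u=cv2.undistortPoints(np.array(px,float).reshape(-1,1,2),K,d)[:,0]
    r=np.c_[u[:,0],-u[:,1],-np.ones(len(u))]@T[:3,:3].T
    return T[:3,3]+r*((z-T[2,3])/r[:,2])[:,None]
def proj(n,P):
    K,d,T=cam(n);c=(np.atleast_2d(P)-T[:3,3])@T[:3,:3]
    return cv2.projectPoints(c*[1,-1,-1],np.zeros(3),np.zeros(3),K,d)[0][:,0]
E
python3 - <<'E'
from h import *
def t(p):return (np.array(p,float)+.5)/6-.5+[195,212]
def s(p):return (np.array(p,float)+.5)/5-.5+[180,180]
c=cast("top",t([(90,95),(672,80),(680,222),(88,240)]),.01)
print(c.round(4))
m=c.mean(0);ax=(c[1]+c[2]-c[0]-c[3])[:2];print("ctr",m,"len",np.linalg.norm(ax)/2,"yaw",np.degrees(np.arctan2(ax[1],ax[0])))
print("scene",cast("scene",s([(65,173),(405,463),(282,512)]),.01).round(4))
yaw=np.arctan2(ax[1],ax[0]);R=np.array([[np.cos(yaw),-np.sin(yaw),0],[np.sin(yaw),np.cos(yaw),0],[0,0,1]]);o=np.r_[m[:2],0]
W=lambda p:o+R@(np.array(p)/1000)
print("thumb top pix",cast("top",t([(100,158)]),.062)," pred",W((-130,0,62)))
print("thumb scene",cast("scene",s([(116,93)]),.062))
for q in(.02,.06,.1):
    a=.9-q;P=[W((-35+185*np.cos(a),y,70+185*np.sin(a))) for y in(-45,0,45)]
    print(q,P[1],((proj("top",P)-[195,212])*6).round(),((proj("scene",P)-180)*5).round())
print("block scene",cast("scene",s([(298,415)]),.026), "pred foot",W((95,0,26)))
E
```

```text
[[ 0.6226  0.0865  0.01  ]
 [ 0.6345 -0.1954  0.01  ]
 [ 0.5664 -0.1988  0.01  ]
 [ 0.5531  0.0846  0.01  ]]
ctr [ 0.59411656 -0.05576118  0.01      ] len 0.28297384095268324 yaw -87.44289926741902
scene [[ 0.5531  0.0859  0.01  ]
 [ 0.6323 -0.1912  0.01  ]
 [ 0.5659 -0.1952  0.01  ]]
thumb top pix [[0.58850993 0.07376326 0.062     ]]  pred [0.58831661 0.07410937 0.062     ]
thumb scene [[0.58417507 0.07849563 0.062     ]]
0.02 [ 0.59781394 -0.13855162  0.21258669] [[591. 227.]
 [586. 113.]
 [581.   0.]] [[195. 116.]
 [288.  87.]
 [378.  60.]]
0.06 [ 0.59806412 -0.1441537   0.20775898] [[604. 228.]
 [599. 113.]
 [594.   1.]] [[200. 132.]
 [293. 103.]
 [384.  75.]]
0.1 [ 0.59830549 -0.14955843  0.20271088] [[616. 228.]
 [611. 114.]
 [606.   3.]] [[206. 148.]
 [299. 119.]
 [389.  90.]]
block scene [[ 0.591872  -0.1546821  0.026    ]] pred foot [ 0.59835498 -0.15066658  0.026     ]
```

```bash
python3 -m crank '[{"translation":[0.02,-0.015,-0.06],"rot":[0,0,-0.1]},{"translation":[0.06,-0.045,-0.117],"rot":[0,0,-0.2]},{"translation":[0.12,-0.09,-0.117],"rot":[0,0,-0.3]},{"translation":[0.18,-0.13,-0.117],"rot":[0,0,-0.42]},{"translation":[0.235,-0.17,-0.117],"rot":[0,0,-0.54]},{"translation":[0.29,-0.21,-0.117],"rot":[0,0,-0.66]},{"translation":[0.345,-0.25,-0.117],"rot":[0,0,-0.78]},{"translation":[0.4,-0.293,-0.117],"rot":[0,0,-0.84]}]' -1
cat > rel.py <<'E'
import sys
from h import *
def rel(x,y,z,ang):
    """remaining shift/turn in command units; ang = world angle (deg) for tool y; also wrench"""
    s=bot.state();R=np.array(s["eef_rot"]);d=R.T@(np.array([x,y,z])-s["position"])/.6
    a=np.radians(ang);Y=np.array([np.cos(a),np.sin(a),0]);Z=np.array([0,0,-1.]);X=np.cross(Y,Z)
    rv=cv2.Rodrigues(R.T@np.c_[X,Y,Z])[0].ravel()/.5
    print("t",round(s["time"],2),"pos",np.round(s["position"],4),"F",np.round(s["wrist_force"],1),"shift",d.round(4),"rot",rv.round(3))
if __name__=="__main__": rel(*map(float,sys.argv[1:5]))
E
python3 rel.py .587 .080 .30 2.56
```

```text
time: 0.77
position: [0.3513, -0.2721, 0.2996]
eef_rot: [[0.717, 0.697, -0.0], [0.697, -0.717, 0.0], [0.0, -0.0, -1.0]]
wrist_force: [0.4, -0.8, -0.1]
width: 0.0446
finger_force: 0.0
t 0.77 pos [ 0.3513 -0.2721  0.2996] F [ 0.4 -0.8 -0.1] shift [ 6.907e-01 -1.468e-01 -4.000e-04] rot [-0.000e+00 -1.000e-03 -1.688e+00]
```

```bash
python3 -m crank '[{"translation":[0.06,-0.013,0],"rot":[0,0,-0.12]},{"translation":[0.12,-0.026,0],"rot":[0,0,-0.24]},{"translation":[0.18,-0.038,0],"rot":[0,0,-0.36]},{"translation":[0.24,-0.051,0],"rot":[0,0,-0.48]},{"translation":[0.3,-0.064,0],"rot":[0,0,-0.6]},{"translation":[0.36,-0.077,0],"rot":[0,0,-0.72]},{"translation":[0.42,-0.09,0],"rot":[0,0,-0.84]},{"translation":[0.48,-0.102,0],"rot":[0,0,-0.9]}]' -1 >/dev/null; python3 rel.py .587 .080 .20 2.56
```

```text
t 1.43 pos [ 0.5156 -0.0278  0.2996] F [ 0.4  0.3 -0.1] shift [0.2095 0.0506 0.1659] rot [-0.001 -0.    -0.787]
```

```bash
python3 -m crank '[{"translation":[0.05,0.012,0],"rot":[0,0,-0.15]},{"translation":[0.1,0.024,0],"rot":[0,0,-0.3]},{"translation":[0.15,0.036,0],"rot":[0,0,-0.45]},{"translation":[0.2,0.048,0],"rot":[0,0,-0.6]},{"translation":[0.205,0.05,0.05],"rot":[0,0,-0.78]},{"translation":[0.205,0.05,0.1],"rot":[0,0,-0.78]},{"translation":[0.205,0.05,0.15],"rot":[0,0,-0.78]},{"translation":[0.205,0.05,0.165],"rot":[0,0,-0.78]}]' -1 >/dev/null; python3 rel.py .587 .080 .10 2.56
python3 - <<'E'
from h import *
a=[cv2.cvtColor(bot.camera(n),cv2.COLOR_RGB2BGR) for n in("scene","top")]
a=[a[0][100:290,130:320],a[1][120:310,130:320]]
cv2.imwrite("pics/v1.png",cv2.resize(np.hstack(a),None,fx=2,fy=2,interpolation=cv2.INTER_CUBIC))
E
```

```text
t 2.1 pos [0.5828 0.0759 0.1955] F [-0.4  0.1 -1.2] shift [0.0065 0.0087 0.1591] rot [-0.018 -0.002 -0.012]
```

View pics/v1.png

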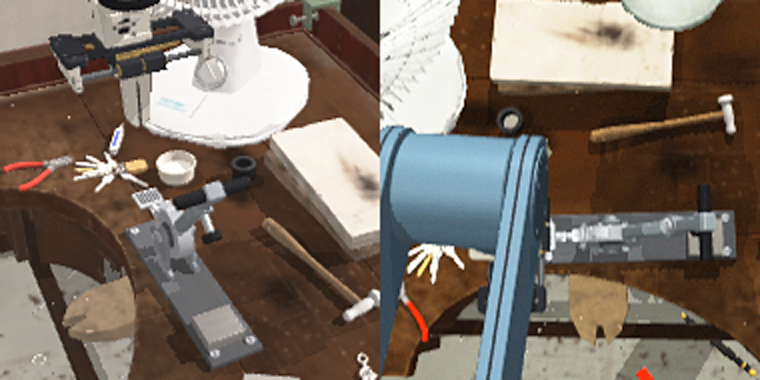

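The gripper is shut and hangs over the thumb plate (scene ~(140,130) in the crop), clear of the fan, dish and loupe. I'll go down.

```bash
python3 -m crank '[{"translation":[0.006,0.006,0.05],"rot":[0.0,0,0]},{"translation":[0.006,0.006,0.1],"rot":[0,0,0]},{"translation":[0.006,0.006,0.15],"rot":[0,0,0]},{"translation":[0.006,0.006,0.19],"rot":[0,0,0]},{"translation":[0.006,0.006,0.195],"rot":[0,0,0]},{"translation":[0.006,0.006,0.195],"rot":[0,0,0]},{"translation":[0.006,0.006,0.195],"rot":[0,0,0]},{"translation":[0.006,0.006,0.195],"rot":[0,0,0]}]' -1 >/dev/null; python3 rel.py .587 .080 .060 2.56
```

```text
t 2.87 pos [0.5913 0.0789 0.0867] F [-0.8 -0.3 -0.5] shift [ 0.0021 -0.0072  0.0444] rot [ 0.01   0.001 -0.014]
```

```bash
python3 -m crank '[{"translation":[0.002,-0.006,0.01],"rot":[0,0,0]},{"translation":[0.002,-0.006,0.018],"rot":[0,0,0]},{"translation":[0.002,-0.006,0.025],"rot":[0,0,0]},{"translation":[0.002,-0.006,0.031],"rot":[0,0,0]},{"translation":[0.002,-0.006,0.037],"rot":[0,0,0]},{"translation":[0.002,-0.006,0.041],"rot":[0,0,0]},{"translation":[0.002,-0.006,0.045],"rot":[0,0,0]},{"translation":[0.002,-0.006,0.045],"rot":[0,0,0]}]' -1 >/dev/null; python3 rel.py .587 .080 .056 2.56
```

```text
t 3.53 pos [0.5857 0.0815 0.0567] F [0.  4.7 3.8] shift [-0.0025  0.0021  0.0012] rot [ 0.001 -0.004 -0.013]
```

```bash
python3 -m crank '[{"translation":[0,0,0.001],"rot":[0,0,0]},{"translation":[0,0,0.002],"rot":[0,0,0]},{"translation":[0,0,0.003],"rot":[0,0,0]},{"translation":[0,0,0.003],"rot":[0,0,0]},{"translation":[0,0,0.003],"rot":[0,0,0]},{"translation":[0,0,0.003],"rot":[0,0,0]},{"translation":[0,0,0.003],"rot":[0,0,0]},{"translation":[0,0,0.003],"rot":[0,0,0]}]' -1 >/dev/null; python3 rel.py .587 .080 .056 2.56
```

```text
t 4.2 pos [0.5857 0.0813 0.0552] F [-0.3  6.   4. ] shift [-0.0023  0.0021 -0.0013] rot [ 0.001 -0.003 -0.013]
```

```bash
python3 -m crank '[{"translation":[0,0,0.0015],"rot":[0,0,0]},{"translation":[0,0,0.003],"rot":[0,0,0]},{"translation":[0,0,0.003],"rot":[0,0,0]},{"translation":[0,0,-0.02],"rot":[0,0,0]},{"translation":[0,0,-0.07],"rot":[0,0,0]},{"translation":[0,0,-0.13],"rot":[0,0,0]},{"translation":[0,0,-0.19],"rot":[0,0,0]},{"translation":[0,0,-0.25],"rot":[0,0,0]}]' -1 >/dev/null; python3 rel.py .598 -.143 .275 2.56
```

```text
t 4.87 pos [0.585  0.0797 0.2059] F [ 1.   0.8 -0.9] shift [-0.3717  0.0075 -0.1149] rot [-0.003  0.001 -0.014]
```

```bash
python3 -m crank '[{"translation":[0,0,-0.06],"rot":[0,0,0]},{"translation":[-0.03,0.001,-0.11],"rot":[0,0,0]},{"translation":[-0.09,0.002,-0.115],"rot":[0,0,0]},{"translation":[-0.15,0.004,-0.115],"rot":[0,0,0]},{"translation":[-0.21,0.005,-0.115],"rot":[0,0,0]},{"translation":[-0.27,0.006,-0.115],"rot":[0,0,0]},{"translation":[-0.33,0.007,-0.115],"rot":[0,0,0]},{"translation":[-0.37,0.007,-0.115],"rot":[0,0,0]}]' -1 >/dev/null; python3 rel.py .598 -.143 .235 2.56
python3 - <<'E'
from h import *
a=[cv2.cvtColor(bot.camera(n),cv2.COLOR_RGB2BGR) for n in("scene","top")]
a=[cv2.resize(x,(396,484),interpolation=cv2.INTER_CUBIC) for x in(a[0][180:290,180:270],a[1][185:295,190:280])]
cv2.imwrite("pics/v2.png",np.hstack(a))
E
```

```text
t 5.53 pos [ 0.5977 -0.1453  0.2733] F [ 0.2 -0.1 -0.2] shift [0.004  0.0007 0.0638] rot [-0.003  0.003 -0.017]
```

View pics/v2.png

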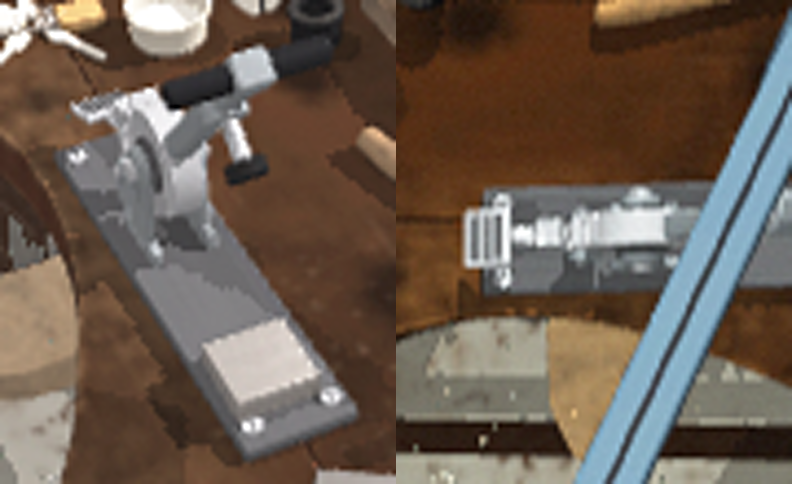

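The thumb plate (scene crop ~(100,105)) is now clearly tilted down. The arm is still up, and nothing else has moved. Next I'll work out the arc for the crossbar push.

```bash
cat > arc.py <<'E'
from h import *
import sys
s=bot.state();R=np.array(s["eef_rot"]);yaw=np.radians(-87.44);h=np.array([np.cos(yaw),np.sin(yaw),0]);o=np.array([.594,-.0555,0])
print(s["time"],np.round(s["position"],4),np.round(s["wrist_force"],1))
for q in map(float,sys.argv[1:]):
    a=.9-q;P=o+h*(-.035+.185*np.cos(a))+[0,0,.07+.185*np.sin(a)+.020]
    print(q,P.round(4),(R.T@(P-s["position"])/.6).round(3))
E
python3 arc.py -.02 .02 .06 .1 .15 .2 .25 .3
python3 - <<'E'
from h import *
yaw=np.radians(-87.44);h=np.array([np.cos(yaw),np.sin(yaw),0]);o=np.array([.594,-.0555,0])
for t in(0,.26,.31,.36):
    P=o+h*(-.075-.055*np.cos(t)-.026*np.sin(t))+[0,0,.036-.055*np.sin(t)+.026*np.cos(t)]
    print(t,((proj("scene",P)-180)*4.4).round(),((proj("top",P)-[190,185])*4.4+[396,0]).round())
E
```

```text
5.6333 [ 0.5977 -0.1463  0.2729] [ 0.7 -0.6 -0.7]
-0.02 [ 0.5974 -0.1325  0.2372] [0.023 0.    0.059]
0.02 [ 0.5977 -0.1383  0.2326] [0.013 0.001 0.067]
0.06 [ 0.598  -0.1439  0.2278] [0.004 0.001 0.075]
0.1 [ 0.5982 -0.1493  0.2227] [-0.005  0.001  0.084]
0.15 [ 0.5985 -0.1558  0.2161] [-0.016  0.001  0.095]
0.2 [ 0.5988 -0.1619  0.2092] [-0.026  0.001  0.106]
0.25 [ 0.599  -0.1677  0.202 ] [-0.035  0.001  0.118]
0.3 [ 0.5993 -0.1731  0.1945] [-0.044  0.001  0.131]
0 [[109.  82.]] [[489. 233.]]
0.26 [[107.  97.]] [[484. 235.]]
0.31 [[107. 100.]] [[484. 236.]]
0.36 [[107. 104.]] [[484. 236.]]
```

```bash
python3 -m crank '[{"translation":[0.015,0.001,0.03],"rot":[0,0,0]},{"translation":[0.013,0.001,0.055],"rot":[0,0,0]},{"translation":[0.012,0.001,0.067],"rot":[0,0,0]},{"translation":[0.004,0.001,0.077],"rot":[0,0,0]},{"translation":[-0.005,0.001,0.086],"rot":[0,0,0]},{"translation":[-0.016,0.001,0.097],"rot":[0,0,0]},{"translation":[-0.026,0.001,0.108],"rot":[0,0,0]},{"translation":[-0.035,0.001,0.12],"rot":[0,0,0]}]' -1 >/dev/null; python3 arc.py .2 .25 .3 .35 .4 .45 .5 .55 .6 .65
```

```text
6.3 [ 0.6007 -0.1652  0.2046] [-0.2 -5.2  7.7]
0.2 [ 0.5988 -0.1619  0.2092] [ 0.006 -0.003 -0.008]
0.25 [ 0.599  -0.1677  0.202 ] [-0.004 -0.003  0.004]
0.3 [ 0.5993 -0.1731  0.1945] [-0.013 -0.003  0.017]
0.35 [ 0.5995 -0.1781  0.1867] [-0.021 -0.003  0.03 ]
0.4 [ 0.5997 -0.1827  0.1787] [-0.029 -0.003  0.043]
0.45 [ 0.5999 -0.187   0.1705] [-0.036 -0.003  0.057]
0.5 [ 0.6    -0.1908  0.162 ] [-0.042 -0.003  0.071]
0.55 [ 0.6002 -0.1941  0.1534] [-0.048 -0.003  0.085]
0.6 [ 0.6003 -0.1971  0.1447] [-0.052 -0.003  0.1  ]
0.65 [ 0.6004 -0.1996  0.1358] [-0.056 -0.003  0.115]
```

```bash
python3 -m crank '[{"translation":[-0.010,0,0.012],"rot":[0,0,0]},{"translation":[-0.018,0,0.025],"rot":[0,0,0]},{"translation":[-0.026,0,0.038],"rot":[0,0,0]},{"translation":[-0.033,0,0.052],"rot":[0,0,0]},{"translation":[-0.039,0,0.066],"rot":[0,0,0]},{"translation":[-0.044,0,0.08],"rot":[0,0,0]},{"translation":[-0.048,0,0.095],"rot":[0,0,0]},{"translation":[-0.052,0,0.11],"rot":[0,0,0]}]' -1 >/dev/null; python3 arc.py .6 .65 .7 .75 .8 .85 .9
```

```text
6.9667 [ 0.6006 -0.1935  0.1349] [ 0.3 -0.4  3.5]
0.6 [ 0.6003 -0.1971  0.1447] [-0.006 -0.001 -0.016]
0.65 [ 0.6004 -0.1996  0.1358] [-0.01  -0.001 -0.001]
0.7 [ 0.6005 -0.2017  0.1268] [-0.014 -0.001  0.014]
0.75 [ 0.6006 -0.2033  0.1176] [-0.016 -0.001  0.029]
0.8 [ 0.6007 -0.2044  0.1085] [-0.018 -0.001  0.044]
0.85 [ 0.6007 -0.2051  0.0992] [-0.019 -0.001  0.059]
0.9 [ 0.6007 -0.2054  0.09  ] [-0.02  -0.001  0.075]
```

```bash
python3 -m crank '[{"translation":[-0.007,0,0.01],"rot":[0,0,0]},{"translation":[-0.011,0,0.022],"rot":[0,0,0]},{"translation":[-0.013,0,0.034],"rot":[0,0,0]},{"translation":[-0.015,0,0.045],"rot":[0,0,0]},{"translation":[-0.016,0,0.055],"rot":[0,0,0]},{"translation":[-0.017,0,0.063],"rot":[0,0,0]},{"translation":[-0.017,0,0.07],"rot":[0,0,0]},{"translation":[-0.017,0,0.073],"rot":[0,0,0]}]' -1 >/dev/null; python3 arc.py .9 .92
python3 - <<'E'
from h import *
a=cv2.cvtColor(bot.camera("scene"),cv2.COLOR_RGB2BGR)[160:290,170:290]
cv2.imwrite("pics/v3.png",cv2.resize(a,None,fx=4,fy=4,interpolation=cv2.INTER_CUBIC))
E
```

```text
7.6333 [ 0.6009 -0.2041  0.0916] [-1.  1.  2.]
0.9 [ 0.6007 -0.2054  0.09  ] [-0.002 -0.     0.003]
0.92 [ 0.6007 -0.2053  0.0863] [-0.002 -0.     0.009]
```

View pics/v3.png

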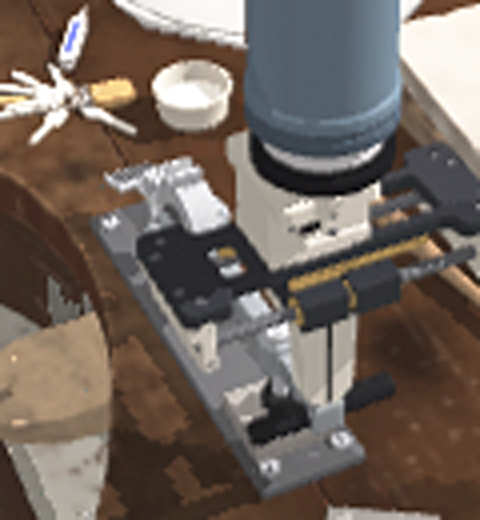

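The shut fingers (~(325,390)) are on the crossbar with the arm nearly level and the foot (~(275,415)) just over the block. The last few mm go slowly, watching the force.

```bash
python3 -m crank '[{"translation":[0,0,0.001],"rot":[0,0,0]},{"translation":[0,0,0.002],"rot":[0,0,0]},{"translation":[0,0,0.003],"rot":[0,0,0]},{"translation":[0,0,0.004],"rot":[0,0,0]},{"translation":[0,0,0.004],"rot":[0,0,0]},{"translation":[0,0,0.004],"rot":[0,0,0]},{"translation":[0,0,0.004],"rot":[0,0,0]},{"translation":[0,0,0.004],"rot":[0,0,0]}]' -1 >/dev/null; python3 arc.py .9 .92
```

```text
8.35 [ 0.6014 -0.2041  0.0913] [-3.4  0.8  7.1]
0.9 [ 0.6007 -0.2054  0.09  ] [-0.002 -0.001  0.002]
0.92 [ 0.6007 -0.2053  0.0863] [-0.002 -0.001  0.008]
```

```bash
python3 -m crank '[{"translation":[0,0,0.002],"rot":[0,0,0]},{"translation":[0,0,0.004],"rot":[0,0,0]},{"translation":[0,0,0.006],"rot":[0,0,0]},{"translation":[0,0,0.006],"rot":[0,0,0]},{"translation":[0,0,0.006],"rot":[0,0,0]},{"translation":[0,0,0.006],"rot":[0,0,0]},{"translation":[0,0,0.006],"rot":[0,0,0]},{"translation":[0,0,0.006],"rot":[0,0,0]}]' -1 >/dev/null; python3 arc.py .9 .92
```

```text
9.0167 [ 0.6015 -0.2042  0.0911] [-9.3  3.1 25.9]
0.9 [ 0.6007 -0.2054  0.09  ] [-0.002 -0.001  0.002]
0.92 [ 0.6007 -0.2053  0.0863] [-0.002 -0.001  0.008]
```

The force climbs to 26 N with no further travel, so the foot is seated. I'll retreat straight up and look.

```bash
python3 -m crank '[{"translation":[0,0,-0.01],"rot":[0,0,0]},{"translation":[0,0,-0.03],"rot":[0,0,0]},{"translation":[0,0,-0.08],"rot":[0,0,0]},{"translation":[0,0,-0.14],"rot":[0,0,0]},{"translation":[0,0,-0.2],"rot":[0,0,0]},{"translation":[0,0,-0.26],"rot":[0,0,0]},{"translation":[0,0,-0.3],"rot":[0,0,0]},{"translation":[0,0,-0.3],"rot":[0,0,0]}]' -1 >/dev/null; python3 arc.py
python3 - <<'E'
from h import *
a=cv2.cvtColor(bot.camera("scene"),cv2.COLOR_RGB2BGR)[160:290,170:290]
cv2.imwrite("pics/v4.png",cv2.resize(a,None,fx=4,fy=4,interpolation=cv2.INTER_CUBIC))
yaw=np.radians(-87.44);h=np.array([np.cos(yaw),np.sin(yaw),0]);o=np.array([.594,-.0555,0])
for q in(.8,.86,.9):
    a=.9-q;P=o+h*(-.035+.185*np.cos(a))+[0,0,.07+.185*np.sin(a)];print(q,((proj("scene",P)-[170,160])*4).round())
E
```

```text
9.6833 [ 0.6037 -0.2051  0.2738] [ 0.6 -0.7  0.3]
0.8 [[324. 386.]]
0.86 [[325. 401.]]
0.9 [[325. 410.]]
```

View pics/v4.png

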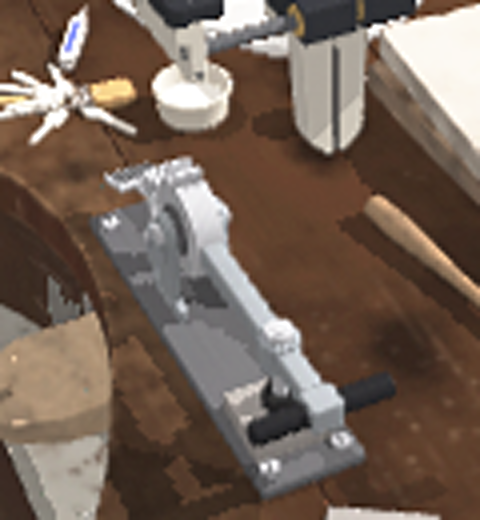

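The arm is level with the crossbar centre at about (323,405), matching q ≈ 0.9. The foot is on the block, the pawl is still tilted free, and the hand is clear, so I'll hand it in.

```bash
python3 -c "
from bench import bot
print(bot.finish_job())"
```

```text
the job is handed in; nothing more can be done
None
```

I pressed the pawl free, pushed the arm level until its foot sat on the steel block, and withdrew the hand; the job is handed in at about 10 s, though `finish_job()` returned no verdict.

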